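# Put the spices away: clip rail and hidden spoon drawer

## Task

Tidy the spice things away. Press the round pad on top of the small wooden caddy to release its hidden drawer, put the measuring spoon in it and push the drawer home until its latch holds it shut again; and push every spice jar standing on the counter from the front into a clip of its own on the clip rail, until it snaps in and stands fully seated and upright against the back panel. Do not drop jars into the clips from above, and leave the mug, the tin and the lemon where they are.

Things in the scene. Friction and masses are not known exactly. Their poses are not given: they have to be found in the camera images.
- jar0: spice jar, a clear bottle 42 mm across with a 45 mm screw cap, 106 mm tall in all (the cap is the top 21 mm), 0.08 to 0.16 kg; origin at the centre of its underside, z along its axis. Stands upright at the start; may be absent. Pushed at the cap it tends to tip and dig its foot in: carry it a few mm clear of the counter
- jar1: spice jar, a clear bottle 42 mm across with a 45 mm screw cap, 106 mm tall in all (the cap is the top 21 mm), 0.08 to 0.16 kg; origin at the centre of its underside, z along its axis. Stands upright at the start; may be absent. Pushed at the cap it tends to tip and dig its foot in: carry it a few mm clear of the counter
- jar2: spice jar, a clear bottle 42 mm across with a 45 mm screw cap, 106 mm tall in all (the cap is the top 21 mm), 0.08 to 0.16 kg; origin at the centre of its underside, z along its axis. Stands upright at the start; may be absent. Pushed at the cap it tends to tip and dig its foot in: carry it a few mm clear of the counter
- rail: fixed clip rail: a wooden panel 186 mm long, 12 mm thick, 62 mm high, foot behind, bare counter in front; three clips 62 mm apart. Origin and axes are those of clip1. Each clip has two sprung steel jaws, 35 to 61 mm above the counter, 34 mm apart at rest; a jar pushed against them with some 5 to 12 N parts them, then they snap shut in front of it and hold it to the panel
- clip0 (a point): left clip (seen from the robot): the point on the counter where the middle of a seated jar's underside stands. x points to the back panel (the level push-in direction; the panel's face is 21 mm behind this point), y to the left along the rail, z up. The clip's two jaws stand 13 mm in front of this point (towards -x)
- clip1 (a point): middle clip: the point on the counter where the middle of a seated jar's underside stands. x points to the back panel (the level push-in direction; the panel's face is 21 mm behind this point), y to the left along the rail, z up. The clip's two jaws stand 13 mm in front of this point (towards -x)
- clip2 (a point): right clip: the point on the counter where the middle of a seated jar's underside stands. x points to the back panel (the level push-in direction; the panel's face is 21 mm behind this point), y to the left along the rail, z up. The clip's two jaws stand 13 mm in front of this point (towards -x)
- spoon: steel measuring spoon lying bowl up, 103 (x) by 55 (y) by 9 mm, 16 g; origin at the middle of its underside, z up. Its flat handle, 12 mm wide, 2 mm thick, top 9 mm above the underside, runs from (-50, -23) to (25, 8) mm in its x, y (a line turned 0.39 rad from x); round bowl 28 mm across at (37, 13) mm; about 110 mm long on that line. Grasp across the handle, anywhere along it
- caddy: fixed wooden box 142 mm wide, 118 mm deep, 52 mm high, with a round pad on top and a hidden drawer. Origin under the middle of its front face; x from front to back, y to the left along its front, z up. Room here: the counter's front edge is at world x = 0.41; a wall cabinet hangs beyond x = 0.57 from 0.46 up
- pad_top (a point): top centre of the round steel release pad, 32 mm across, 25 mm behind the caddy's front, standing 8 mm proud of its top. It moves 7 mm down against a spring of 3 to 5 N, releases the drawer when pressed 5 mm or more, and springs up again. Axes as the caddy's
- drawer (a joint): how far the hidden drawer is out (m): 0 hard in, 0.001 to 0.003 latched shut, 0.098 fully out. When released a soft spring pushes it fully out towards the robot (-x of drawer_in). It must be pushed in with about 6 to 10 N, right to its stop, to latch again; otherwise it comes out by itself
- drawer_in (a point): centre of the drawer's inner floor (moves with the drawer), 7 mm above the counter; x points into the caddy, y along its front. Inside it is 95 mm (x) by 119 mm (y), walls 4 mm thick with their tops 29 mm above this floor (the front panel's 37 mm). When fully out, the rear 6 mm of the inside stay under the caddy's top
- drawer_front (a point): middle of the outer face of the drawer's plain front panel (129 mm wide, from 3 to 44 mm above the counter, no handle), 30 mm above the counter; moves with the drawer, x points into the caddy. Flush with the caddy's front when shut
- mug: mug, 82 x 112 x 94 mm, to be left alone; origin under its middle
- tin: round tin, 75 mm across, 58 mm tall, to be left alone; origin under its middle
- lemon: lemon, 71 x 53 x 51 mm, to be left alone; origin under its middle

How it is judged:
By the outcome, as a careful person would: the job done as asked, in the order asked, and still so for the second after the job is handed in, with the robot touching nothing.
Of jar0, jar1, jar2 only 2 to 3 are there at a start; the rules pass over those that are not, and their reading is None.
At some moment in a run one of spoon may be knocked a few centimetres aside while the robot is not near it.
Once in a run the grip may slacken for a moment while it holds something.
It also fails if it takes over 208 s, if anything falls off the work surface, if the arm or the gripper's body presses on something with over 40 N, if the wrist force passes 120 N, or if a joint passes its speed limit or range.

## Robot

A 6-joint arm with a two-finger parallel gripper is mounted at the origin on a cart in front of the work surface, level with it; the furniture and walls round the work are solid. World frame = base frame: x ahead of the robot, y to its left, z up, the work surface at z = 0. Lengths are in m, angles in rad, forces in N, time in s.
With the tool pointing down it reaches from about 0.275 to 0.85 m from the base axis. Payload 5.2 kg.
Tool frame: the origin (TCP) lies midway between the tips of the shut fingers; the grasp point (between the pads) lies 19 mm behind it; z points along the fingers, y is the line along which they close (so a half turn about z gives the same grasp; the last joint's range is limited). The gripper opens to 85 mm and grips with 20 to 120 N. Pads are 22 mm wide; open, the fingers measure 114 mm over their backs; the gripper's body (76 mm by 85 mm) begins 54 mm behind the grasp point. The pads swing forward as they close: fully open they stand 13 mm farther back than shut.
Start: joints at [1.105, 0.259, 1.535, -0, 1.348, -0.203], TCP at [0.143, 0.531, 0.231] pointing down, gripper open.
Joint ranges: [-3.14, 3.14], [-0.91, 2.08], [0.19, 2.58], [-1.22, 4.36], [0.22, 2.71], [-3.12, 3.12]. Speed limits (rad/s): [2.57, 2.57, 3.14, 3.14, 3.14, 3.14].

## Interface

Orientations are given as a unit quaternion [w, x, y, z].
In Python, from plant import bot gives the robot as it stands.
- The arm moves only by the tool move_arm, never from a script. Its argument "deltas" is a list of rows, each an object with "linear": the shift along the tool's x, y, z in m, a list of three; "twist": the turn about the tool's z in rad. In form: [{"linear": [dx, dy, dz], "twist": twist}, ...]. A call has 1 to 5 rows; each row shifts and turns the commanded pose from where the row before left it, along the tool's axes as they then stand; what a row does not reach is not made up. A row lasts 1/8 s, in which the tool goes at most 62.5 mm and 10.7 degrees, less where a joint would pass 70% of its speed; a pose out of reach is approached as far as the arm can. A call is refused whole if a number of a shift passes 0.0625 or a number of a turn 0.188, either way. A call with a gripper value outside its range is refused whole. "grip" is the finger opening in m, from 0 to 0.0854, set as the call begins (left out, the last holds). The fingers move at their own pace and stop on an object; "grip_force" is the grip in N (left out, the last holds). Time passes only in rows, so rows that do not move let the fingers close. It gives the time, the measured TCP pose, the force, the opening and the grip force at its end, in the units of the state.
- bot.state(): the state, without advancing time (a new reading comes with each control period).
- bot.read_camera(name): name is "scene" or "side" or "wrist"; returns a dict with "image" (400x640x3 uint8, red, green, blue), "camera_matrix" (3x3 intrinsics, pixels), "camera_from_world" (4x4, takes a point from world to camera coordinates). Camera axes: x right, y up, looking along -z (the intrinsics and any distortion apply to the point x, -y, -z); pixel columns grow to the right and rows downward; lengths in m; the calibration is good to about 2 mm. The wrist camera is an equidistant fisheye: a pixel r from the principal point sees the ray r / f radians off the axis. A picture is of the moment at which its call begins. There is no depth.
- bot.sign_off(): hands the job in; it is judged then, once.
The state is a dict: "t": time; "q": joint angles; "qvel": joint speeds; "tau": joint torques, N m; "ee_pos": TCP position; "ee_rot": TCP orientation; "wrist_force": force on the tool from outside, world axes, zero at the start; "torque": the same for the moment, N m; "finger_gap": finger opening in m; "grasp_force": force on a finger pad.
Only numpy, scipy, OpenCV 4.12 (cv2) and the standard library are available. Lean on these libraries where they do the work, as an engineer would, in place of code of your own. Each camera call takes 0.05 s, during which the arm holds its last target. There are 200 camera calls.

## Working session

There is one attempt and no reset: what is moved stays moved. The work goes in short steps, Python scripts to look and compute and a tool call to move; the robot and the scene stay as the last step left them, time stands still between calls to the robot, and variables do not carry over. Pictures are saved under pics/ and viewed, at most 14 in all, crops included, and the job is handed in when it is done.

Besides the shell and the picture viewer there is one more tool, called after "Request:" in YAML: its name, and indented under it one key for each argument. move_arm: Moves the arm, as the interface text tells. Its arguments: {"type":"object","properties":{"deltas":{"type":"array"},"grip":{"type":"number"},"grip_force":{"type":"number"}},"required":["deltas"]}

```bash
ls; mkdir -p pics; python3 - <<'E'
from plant import bot
import cv2,numpy as np
s=bot.state();print({k:np.round(v,3) for k,v in s.items()})
for n in("scene","side","wrist"):
    c=bot.read_camera(n);cv2.imwrite(f"pics/{n}0.png",c["image"][:,:,::-1]);np.savez(f"pics/{n}0.npz",**c)
    print(n,np.round(c["camera_matrix"],1).tolist(),np.round(c["camera_from_world"],3).tolist(),[k for k in c])
E
```

```text
pics
{'t': np.float64(0.0), 'q': array([ 1.105,  0.259,  1.536,  0.   ,  1.348, -0.203]), 'qvel': array([ 0.001, -0.001, -0.   , -0.002,  0.001,  0.   ]), 'tau': array([ 0.0000e+00, -4.4603e+01, -2.9058e+01, -1.0000e-03,  1.2000e-02,
        0.0000e+00]), 'ee_pos': array([0.143, 0.531, 0.23 ]), 'ee_rot': array([-0.   ,  0.131,  0.991, -0.001]), 'wrist_force': array([-0.063,  0.049,  0.502]), 'torque': array([-0.008, -0.066,  0.025]), 'grasp_force': np.float64(0.0), 'finger_gap': np.float64(0.085)}
scene [[480.5, 0.0, 310.1], [0.0, 480.5, 197.0], [0.0, 0.0, 1.0]] [[0.534, -0.845, 0.018, -0.21], [0.44, 0.296, 0.848, -0.359], [-0.722, -0.445, 0.53, -0.67], [0.0, 0.0, 0.0, 1.0]] ['image', 'camera_matrix', 'camera_from_world']
side [[393.5, 0.0, 323.9], [0.0, 393.5, 200.7], [0.0, 0.0, 1.0]] [[-0.974, -0.226, 0.017, 0.601], [0.148, -0.58, 0.801, -0.039], [-0.171, 0.783, 0.598, -0.898], [0.0, 0.0, 0.0, 1.0]] ['image', 'camera_matrix', 'camera_from_world']
wrist [[309.7, 0.0, 321.5], [0.0, 309.7, 201.9], [0.0, 0.0, 1.0]] [[0.259, 0.966, -0.001, -0.549], [-0.926, 0.248, -0.283, 0.037], [-0.274, 0.074, 0.959, -0.378], [0.0, 0.0, 0.0, 1.0]] ['image', 'camera_matrix', 'camera_from_world']
```

View pics/scene0.png

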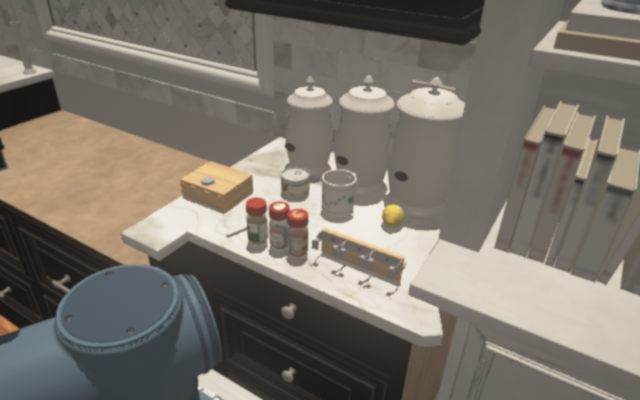

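View pics/side0.png

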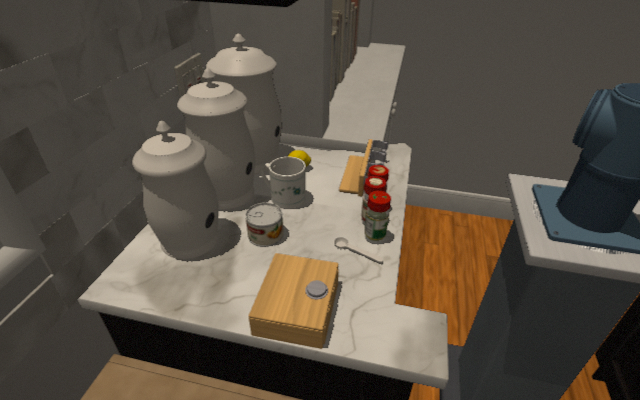

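Both views show three red-capped jars (scene ~(257,205),(279,211),(298,217)), the caddy at (217,185), the rail at (362,255) and the spoon at (240,232) in scene and (358,250) in side. I'll zoom in for pixel picks.

```bash
cat > h.py <<'E'
import numpy as np,cv2
def ray(c,u,v,wrist=False):
    K=c["camera_matrix"];T=c["camera_from_world"]
    x=(u-K[0,2])/K[0,0];y=(v-K[1,2])/K[1,1]
    if wrist:
        r=np.hypot(x,y);s=np.sin(r)/max(r,1e-9);d=np.array([x*s,-y*s,-np.cos(r)])
    else: d=np.array([x,-y,-1.])
    R=T[:3,:3];return -R.T@T[:3,3],R.T@d
def plane(c,u,v,z,wrist=False):
    o,d=ray(c,u,v,wrist);return o+d*(z-o[2])/d[2]
def tri(c1,p1,c2,p2,w2=False):
    o1,d1=ray(c1,*p1);o2,d2=ray(c2,*p2,w2)
    A=np.stack([d1,-d2],1);t=np.linalg.lstsq(A,o2-o1,rcond=None)[0]
    a=o1+d1*t[0];b=o2+d2*t[1];return (a+b)/2,np.linalg.norm(a-b)
def proj(c,p,wrist=False):
    K=c["camera_matrix"];T=c["camera_from_world"];q=T[:3,:3]@np.asarray(p)+T[:3,3]
    x,y,z=q[0],-q[1],-q[2]
    if wrist:
        r=np.hypot(x,y);th=np.arctan2(r,z);x,y=x/r*th,y/r*th
    else: x,y=x/z,y/z
    return np.array([K[0,0]*x+K[0,2],K[1,1]*y+K[1,2]])
E
python3 - <<'E'
from h import *
a=cv2.imread("pics/scene0.png")[150:300,175:415];b=cv2.imread("pics/side0.png")[130:350,240:420]
a=cv2.resize(cv2.convertScaleAbs(a,alpha=1.2),None,fx=3.3,fy=3.3,interpolation=cv2.INTER_CUBIC);cv2.imwrite("pics/a.png",a)
b=cv2.resize(cv2.convertScaleAbs(b,alpha=1.3),None,fx=2.7,fy=2.7,interpolation=cv2.INTER_CUBIC);cv2.imwrite("pics/b.png",b)
for n in("scene","side"):
    im=cv2.imread(f"pics/{n}0.png");h=cv2.cvtColor(im,cv2.COLOR_BGR2HSV)
    c=dict(np.load(f"pics/{n}0.npz"))
    m=(((h[...,0]<8)|(h[...,0]>172))&(h[...,1]>150)&(h[...,2]>60)).astype(np.uint8)
    k,l,st,ce=cv2.connectedComponentsWithStats(m)
    for i in range(1,k):
        if st[i,4]>25: print(n,st[i].tolist(),ce[i].round(1),plane(c,*ce[i],.097).round(3))
E
```

```text
scene [247, 199, 18, 9, 104] [255.6 203.4] [0.469 0.19  0.097]
scene [288, 210, 19, 10, 70] [296.9 215.1] [0.481 0.091 0.097]
side [364, 165, 27, 47, 770] [376.9 190. ] [0.473 0.151 0.097]
```

View pics/a.png

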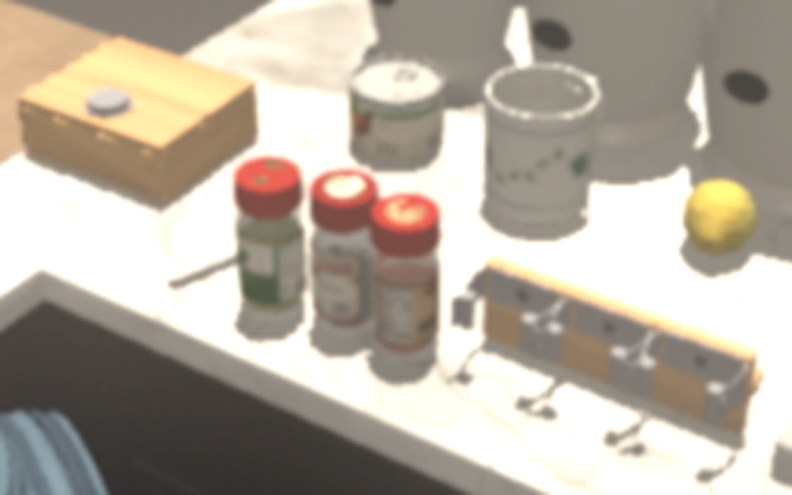

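View pics/b.png

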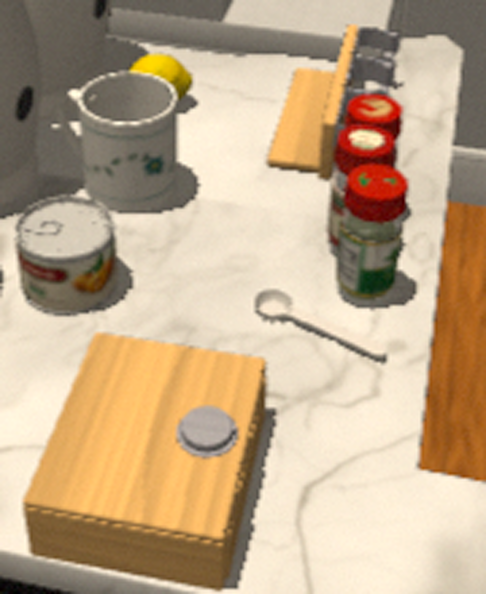

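View pics/wrist0.png

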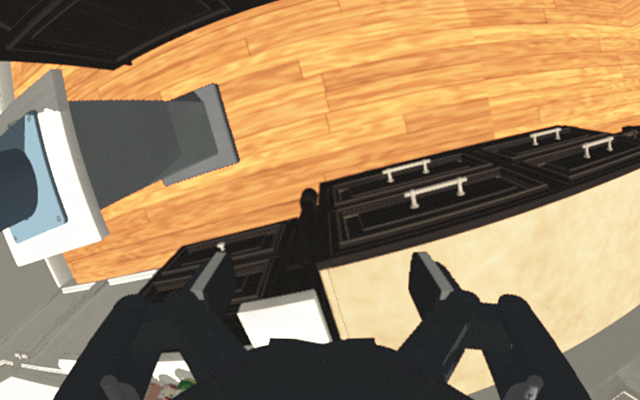

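```bash
python3 - <<'E'
from h import *
S=dict(np.load("pics/scene0.npz"));D=dict(np.load("pics/side0.npz"))
A=lambda u,v:(175+(u+.5)/3.3-.5,150+(v+.5)/3.3-.5)
B=lambda u,v:(240+(u+.5)/2.7-.5,130+(v+.5)/2.7-.5)
def both(n,a,b,z):
    r=[n]
    if a:r.append(plane(S,*A(*a),z).round(3)[:2])
    if b:r.append(plane(D,*B(*b),z).round(3)[:2])
    if a and b:t=tri(S,A(*a),D,B(*b));r+=[t[0].round(3),round(t[1],3)]
    print(*r)
print(ray(S,0,0)[0].round(2),ray(D,0,0)[0].round(2))
both("jarL cap",(268,170),(376,180),.106);both("jarM",(345,185),(366,139),.106);both("jarR",(405,208),(375,110),.106)
both("pad",(107,99),(207,427),.060)
both("cad c1",(20,100),(222,540),.052);both("cad bl",(118,38),(28,507),.052);both("cad br",(256,86),(98,335),.052);both("cad fr",(163,150),(266,360),.052)
both("spoon tip",(172,285),(383,358),.008);both("bowl",None,(273,303),.005)
both("rail topL",(490,262),None,.062);both("rail topR",(758,360),None,.062);both("rail top near end",None,(330,95),.062);both("rail top far",None,(352,28),.062)
both("tin",(397,80),(65,230),.058);both("mug",(542,92),(128,98),.094);both("jarL foot",(270,325),None,0)
E
```

```text
[-0.21 -0.37  0.66] [0.44 0.82 0.56]
jarL cap [0.466 0.186] [0.466 0.184] [0.465 0.186 0.107] 0.001
jarM [0.479 0.134] [0.479 0.133] [0.479 0.134 0.106] 0.001
jarR [0.478 0.088] [0.478 0.09 ] [0.478 0.088 0.105] 0.001
pad [0.533 0.394] [0.538 0.399] [0.538 0.398 0.057] 0.002
cad c1 [0.505 0.458] [0.513 0.469] [0.513 0.465 0.047] 0.002
cad bl [0.623 0.465] [0.624 0.473] [0.627 0.47  0.048] 0.002
cad br [0.623 0.323] [0.63  0.333] [0.631 0.329 0.047] 0.002
cad fr [0.511 0.32 ] [0.516 0.328] [0.516 0.325 0.048] 0.001
spoon tip [0.432 0.249] [0.442 0.263] [0.441 0.256 0.   ] 0.002
bowl [0.53  0.222]
rail topL [0.511 0.043]
rail topR [ 0.515 -0.141]
rail top near end [0.523 0.004]
rail top far [ 0.521 -0.126]
tin [0.684 0.231] [0.687 0.239] [0.689 0.235 0.054] 0.0
mug [0.674 0.098] [0.679 0.104] [0.68  0.101 0.091] 0.001
jarL foot [0.442 0.172]
```

Request:
move_arm:
  deltas:
    - {"linear": [-0.0515, -0.0034, 0.01], "twist": 0}
    - {"linear": [-0.0515, -0.0034, 0.01], "twist": 0}
    - {"linear": [-0.0515, -0.0034, 0.01], "twist": 0}
    - {"linear": [-0.0515, -0.0034, 0.01], "twist": 0}
    - {"linear": [-0.0515, -0.0034, 0.01], "twist": 0}
  grip: 0

```text
t: 0.78
ee_pos: [0.3884, 0.447, 0.1807]
ee_rot: [-0.0, 0.131, 0.991, -0.0]
wrist_force: [0.3, 0.3, 0.5]
finger_gap: 0.0002
grasp_force: 0.0
```

Request:
move_arm:
  deltas:
    - {"linear": [-0.0515, -0.0034, 0.01], "twist": 0}
    - {"linear": [-0.0515, -0.0034, 0.01], "twist": 0}
    - {"linear": [-0.0515, -0.0034, 0.01], "twist": 0}
    - {"linear": [0, 0, 0], "twist": 0}

```text
t: 1.27
ee_pos: [0.5366, 0.3953, 0.1492]
ee_rot: [-0.001, 0.133, 0.991, -0.001]
wrist_force: [-0.2, -0.8, 0.4]
finger_gap: 0.0002
grasp_force: 0.0
```

```bash
cat >> h.py <<'E'
from scipy.spatial.transform import Rotation as Ro
def rot(s): 
    w,x,y,z=s["ee_rot"];return Ro.from_quat([x,y,z,w])
def snap(bot,n,f):
    c=bot.read_camera(n);cv2.imwrite(f"pics/{f}.png",c["image"][:,:,::-1]);np.savez(f"pics/{f}.npz",**c);return c
def togo(bot,p,yaw=None):
    "tool-frame shift to world p; yaw = wanted world angle of the tool's y line"
    s=bot.state();M=rot(s).as_matrix();y=np.arctan2(M[1,1],M[0,1])
    print("pos",s["ee_pos"].round(4),"yaw",round(y,3),"F",s["wrist_force"].round(1),"gap",round(float(s["finger_gap"]),4),"t",round(float(s["t"]),2))
    if p is not None:print("shift",(M.T@(np.array(p)-s["ee_pos"])).round(4),"rows of x,y world:",M.T[:, :2].round(3).tolist())
    if yaw is not None:
        d=(y-yaw+np.pi/2)%np.pi-np.pi/2;print("twist",round(d,3),"q6",s["q"][5].round(2))
E
python3 - <<'E'
from h import *
from plant import bot
togo(bot,[.535,.397,.07]);snap(bot,"wrist","w1")
E
```

```text
pos [0.5366 0.3953 0.1492] yaw 1.304 F [-0.2 -0.8  0.4] gap 0.0002 t 1.27
shift [0.0019 0.0014 0.0792] rows of x,y world: [[-0.965, 0.264], [0.264, 0.965], [-0.001, -0.002]]
```

View pics/w1.png

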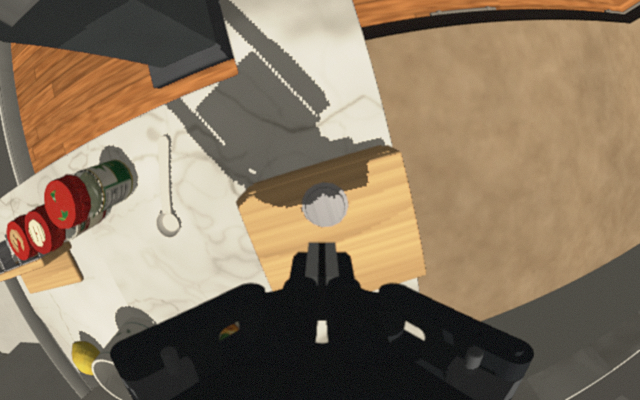

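The wrist view shows the pad at (324,205), the caddy's front corners near (238,199) and (397,147), and the spoon from its tip (168,135) to its bowl (168,223).

```bash
python3 - <<'E'
from h import *
W=dict(np.load("pics/w1.npz"))
for n,u,v,z in[("pad",324,205,.06),("fl top",397,148,.052),("fr top",239,199,.052),("br",265,286,.052),("bl",425,274,.052),("tip",168,136,.008),("bowl",168,223,.005),("mid handle",170,170,.008)]:print(n,plane(W,u,v,z,True).round(3))
E
```

```text
pad [0.535 0.397 0.06 ]
fl top [0.508 0.465 0.052]
fr top [0.515 0.331 0.052]
br [0.598 0.325 0.052]
bl [0.627 0.469 0.052]
tip [0.442 0.263 0.008]
bowl [0.528 0.226 0.005]
mid handle [0.475 0.253 0.008]
```

Request:
move_arm:
  deltas:
    - {"linear": [0, 0.001, 0.03], "twist": 0}
    - {"linear": [0, 0, 0.03], "twist": 0}
    - {"linear": [0, 0, 0.0185], "twist": 0}
    - {"linear": [0, 0, 0], "twist": 0}

```text
t: 1.82
ee_pos: [0.5321, 0.3989, 0.0715]
ee_rot: [-0.001, 0.131, 0.991, -0.001]
wrist_force: [0.2, -0.8, 0.1]
finger_gap: 0.0001
grasp_force: 0.0
```

Request:
move_arm:
  deltas:
    - {"linear": [-0.003, 0, 0.01], "twist": 0}
    - {"linear": [0, 0, 0.004], "twist": 0}
    - {"linear": [0, 0, 0.004], "twist": 0}
    - {"linear": [0, 0, 0], "twist": 0}

```text
t: 2.33
ee_pos: [0.5374, 0.3982, 0.0555]
ee_rot: [0.001, 0.131, 0.991, 0.0]
wrist_force: [-0.0, -0.2, 3.4]
finger_gap: -0.0
grasp_force: 2.0
```

Request:
move_arm:
  deltas:
    - {"linear": [0, 0, 0.002], "twist": 0}
    - {"linear": [0, 0, 0.0005], "twist": 0}
    - {"linear": [0, 0, 0], "twist": 0}

```text
t: 2.7
ee_pos: [0.5374, 0.3982, 0.0531]
ee_rot: [0.001, 0.131, 0.991, 0.0]
wrist_force: [0.0, 0.2, 6.3]
finger_gap: -0.0001
grasp_force: 3.0
```

```bash
python3 - <<'E'
from h import *
from plant import bot
togo(bot,None);snap(bot,"side","s2")
im=cv2.imread("pics/s2.png")[150:370,220:460];cv2.imwrite("pics/s2c.png",cv2.resize(im,None,fx=2.5,fy=2.5))
E
```

```text
pos [0.5374 0.3982 0.0531] yaw 1.308 F [0.  0.2 6.3] gap -0.0001 t 2.7
```

View pics/s2c.png

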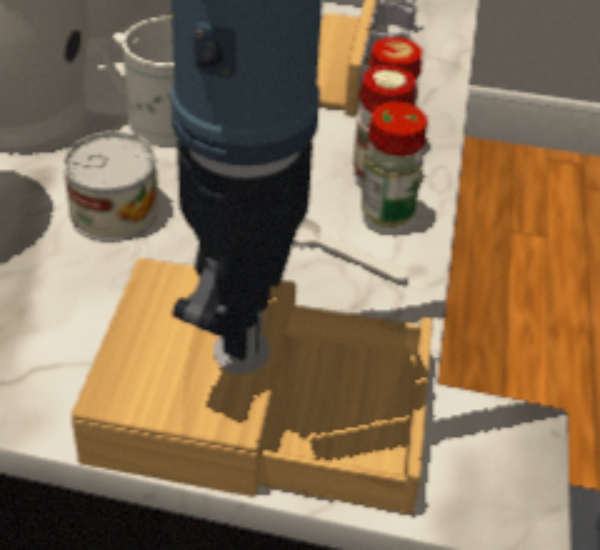

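The drawer is fully out. Jar L stands close to the spoon, so I'll grasp the spoon near its handle tip.

Request:
move_arm:
  deltas:
    - {"linear": [0, 0, -0.03], "twist": 0}
    - {"linear": [0.01, -0.0314, -0.025], "twist": 0}
    - {"linear": [0.0133, -0.0418, 0], "twist": 0}
    - {"linear": [0.0133, -0.0418, 0], "twist": 0}
    - {"linear": [0.0133, -0.0418, 0], "twist": 0}
  grip: 0.03

```text
t: 3.38
ee_pos: [0.4464, 0.2584, 0.1067]
ee_rot: [-0.001, 0.131, 0.991, -0.0]
wrist_force: [1.2, -0.8, 0.5]
finger_gap: 0.0299
grasp_force: 0.0
```

Request:
move_arm:
  deltas:
    - {"linear": [0, 0, 0.0], "twist": -0.123}
    - {"linear": [0, 0, 0], "twist": 0}

```text
t: 3.62
ee_pos: [0.4475, 0.2592, 0.1071]
ee_rot: [-0.0, 0.071, 0.997, -0.0]
wrist_force: [-0.2, -0.2, 0.1]
finger_gap: 0.0299
grasp_force: 0.0
```

```bash
python3 - <<'E'
from h import *
from plant import bot
togo(bot,[.448,.260,.004],1.431);W=snap(bot,"wrist","w3")
cv2.imwrite("pics/w3c.png",cv2.resize(W["image"][60:330,150:510,::-1],None,fx=2.2,fy=2.2))
print(proj(W,[.442,.263,.008],True),proj(W,[.528,.226,.005],True))
E
```

```text
pos [0.4475 0.2592 0.1071] yaw 1.429 F [-0.2 -0.2  0.1] gap 0.0299 t 3.62
shift [-0.0005  0.0009  0.1031] rows of x,y world: [[-0.99, 0.141], [0.141, 0.99], [-0.001, -0.0]]
twist -0.002 q6 -1.12
[325.28966852 196.28269757] [298.2665484  289.50939685]
```

View pics/w3c.png

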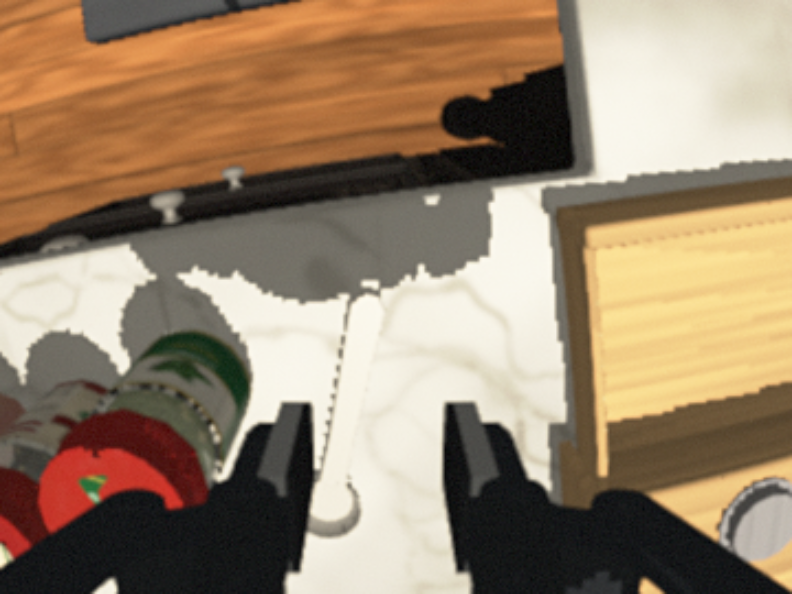

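The spoon lies between the fingers, with its tip at full-image (317,191) and bowl at (301,290); the open drawer is to the right.

```bash
python3 - <<'E'
from h import *
W=dict(np.load("pics/w3.npz"))
f=lambda u,v:(150+u/2.2,60+v/2.2)
for n,u,v,z in[("tip",367,292,.008),("mid",353,380,.008),("neck",335,475,.008),("bowl",333,508,.005),("drawer outer FR top",553,190,.044),("inner FR top",587,212,.044),("pad",768,517,.06)]:print(n,plane(W,*f(u,v),z,True).round(3))
E
```

```text
tip [0.438 0.257 0.008]
mid [0.472 0.246 0.008]
neck [0.512 0.233 0.008]
bowl [0.53  0.229 0.005]
drawer outer FR top [0.404 0.32  0.044]
inner FR top [0.413 0.33  0.044]
pad [0.532 0.396 0.06 ]
```

Request:
move_arm:
  deltas:
    - {"linear": [0, -0.001, 0.04], "twist": 0}
    - {"linear": [0, 0, 0.04], "twist": 0}
    - {"linear": [0, 0, 0.018], "twist": 0}
    - {"linear": [0, 0, 0.005], "twist": 0}
    - {"linear": [0, 0, 0], "twist": 0}

```text
t: 4.3
ee_pos: [0.4479, 0.2589, 0.0043]
ee_rot: [-0.0, 0.07, 0.998, -0.0]
wrist_force: [0.6, -0.1, 0.5]
finger_gap: 0.0301
grasp_force: 0.0
```

Request:
move_arm:
  deltas:
    - {"linear": [0, 0, 0], "twist": 0}
    - {"linear": [0, 0, 0], "twist": 0}
    - {"linear": [0, 0, 0], "twist": 0}
  grip: 0
  grip_force: 40

```text
t: 4.68
ee_pos: [0.4484, 0.2588, 0.0051]
ee_rot: [0.001, 0.07, 0.998, 0.0]
wrist_force: [0.3, 0.8, 2.9]
finger_gap: 0.0102
grasp_force: 39.1
```

Request:
move_arm:
  deltas:
    - {"linear": [0, 0, -0.03], "twist": 0}
    - {"linear": [0, 0, -0.04], "twist": 0}
    - {"linear": [0, 0.0, -0.03], "twist": 0}
    - {"linear": [0, 0, 0], "twist": 0}

```text
t: 5.18
ee_pos: [0.4496, 0.2592, 0.107]
ee_rot: [0.003, 0.07, 0.998, 0.001]
wrist_force: [-0.2, -0.1, -1.2]
finger_gap: 0.0102
grasp_force: 39.1
```

```bash
python3 - <<'E'
from h import *
from plant import bot
togo(bot,[.446,.44,.105],.45);W=snap(bot,"wrist","w4");print(bot.state()["grasp_force"])
cv2.imwrite("pics/w4c.png",cv2.resize(W["image"][60:330,150:510,::-1],None,fx=2,fy=2))
E
```

```text
pos [0.4496 0.2592 0.107 ] yaw 1.431 F [-0.2 -0.1 -1.2] gap 0.0102 t 5.17
shift [0.0288 0.1786 0.0023] rows of x,y world: [[-0.99, 0.139], [0.139, 0.99], [0.006, 0.002]]
twist 0.981 q6 -1.12
39.08045457210392
```

View pics/w4c.png

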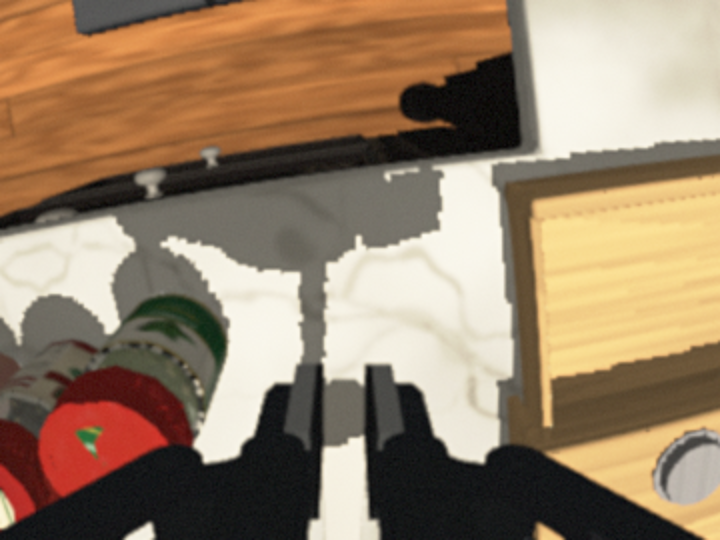

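Request:
move_arm:
  deltas:
    - {"linear": [0.0072, 0.0447, 0], "twist": 0}
    - {"linear": [0.0072, 0.0447, 0], "twist": 0}
    - {"linear": [0.0072, 0.0447, 0], "twist": 0}
    - {"linear": [0.0072, 0.0447, 0], "twist": 0}
    - {"linear": [0, 0, 0], "twist": 0.16}

```text
t: 5.85
ee_pos: [0.4428, 0.4421, 0.1021]
ee_rot: [-0.001, 0.15, 0.989, -0.0]
wrist_force: [0.2, -0.9, -0.9]
finger_gap: 0.0104
grasp_force: 39.1
```

Request:
move_arm:
  deltas:
    - {"linear": [0, 0, 0], "twist": 0.16}
    - {"linear": [0, 0, 0], "twist": 0.16}
    - {"linear": [0, 0, 0], "twist": 0.16}
    - {"linear": [0, 0, 0], "twist": 0.16}
    - {"linear": [0, 0, 0], "twist": 0.16}

```text
t: 6.48
ee_pos: [0.4432, 0.4389, 0.1022]
ee_rot: [-0.001, 0.525, 0.851, -0.002]
wrist_force: [-0.3, 0.0, -0.0]
finger_gap: 0.0104
grasp_force: 40.1
```

Request:
move_arm:
  deltas:
    - {"linear": [0, 0, 0], "twist": 0.02}
    - {"linear": [0, 0, 0], "twist": 0}

```text
t: 6.72
ee_pos: [0.4437, 0.4393, 0.1033]
ee_rot: [-0.0, 0.53, 0.848, -0.001]
wrist_force: [0.1, 0.2, -0.1]
finger_gap: 0.0103
grasp_force: 39.1
```

```bash
python3 - <<'E'
from h import *
from plant import bot
togo(bot,[.446,.44,.105],.45);W=snap(bot,"wrist","w5");print(bot.state()["grasp_force"])
cv2.imwrite("pics/w5c.png",cv2.resize(W["image"][40:340,120:520,::-1],None,fx=2,fy=2))
E
```

```text
pos [0.4437 0.4393 0.1033] yaw 0.454 F [ 0.1  0.2 -0.1] gap 0.0103 t 6.72
shift [-0.0004  0.0024 -0.0017] rows of x,y world: [[-0.438, 0.899], [0.899, 0.438], [-0.001, -0.001]]
twist 0.004 q6 0.15
39.10896469373256
```

View pics/w5c.png

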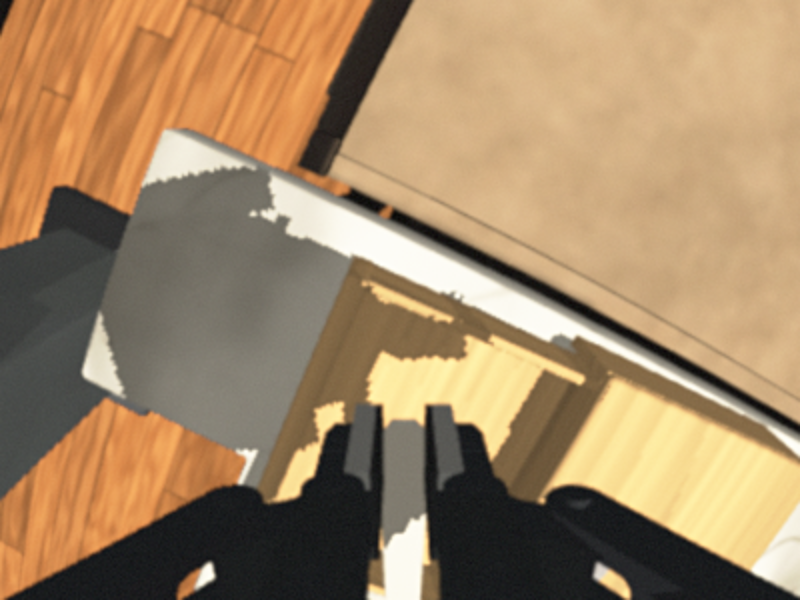

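The spoon hangs over the open drawer, its tip at crop (403,425); the drawer's front-left outer corner is at (352,258) and the caddy's front-left corner at (608,375).

```bash
python3 - <<'E'
from h import *
W=dict(np.load("pics/w5.npz"))
f=lambda u,v:(120+u/2,40+v/2)
for n,u,v,z in[("tip",403,425,.103),("FL outer top",352,258,.044),("front mid outer top",300,385,.044),("front inner",340,345,.044),("front far",262,478,.044),("FL inner",366,284,.036),("caddy FL top",605,376,.052),("caddy front",550,480,.052)]:print(n,plane(W,*f(u,v),z,True).round(3))
E
```

```text
tip [0.442 0.442 0.103]
FL outer top [0.413 0.463 0.044]
front mid outer top [0.415 0.414 0.044]
front inner [0.422 0.434 0.044]
front far [0.416 0.371 0.044]
FL inner [0.421 0.456 0.036]
caddy FL top [0.508 0.466 0.052]
caddy front [0.512 0.422 0.052]
```

Request:
move_arm:
  deltas:
    - {"linear": [-0.0076, 0.0012, 0.0], "twist": -0.066}
    - {"linear": [0, 0, 0.03], "twist": 0}
    - {"linear": [0, 0, 0.02], "twist": 0}
    - {"linear": [0, 0, 0], "twist": 0}

```text
t: 7.28
ee_pos: [0.4473, 0.4324, 0.0524]
ee_rot: [-0.001, 0.502, 0.865, -0.002]
wrist_force: [-0.3, -0.3, 0.6]
finger_gap: 0.0101
grasp_force: 39.1
```

```bash
python3 - <<'E'
from h import *
from plant import bot
togo(bot,[.448,.433,.016],.52);W=snap(bot,"wrist","w6")
cv2.imwrite("pics/w6c.png",cv2.resize(W["image"][80:380,120:520,::-1],None,fx=2,fy=2))
E
```

```text
pos [0.4473 0.4324 0.0524] yaw 0.518 F [-0.3 -0.3  0.6] gap 0.0101 t 7.28
shift [0.0002 0.0011 0.0364] rows of x,y world: [[-0.495, 0.869], [0.869, 0.495], [-0.003, -0.002]]
twist -0.002 q6 0.07
```

View pics/w6c.png

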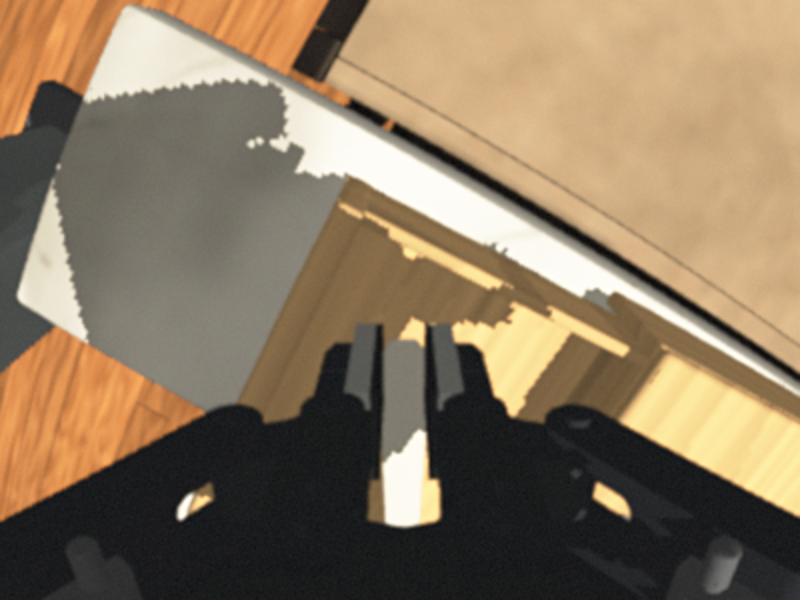

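The fingers and spoon tip sit inside the drawer outline, tip at crop (403,345), with clear wood round them. Descend and release.

Request:
move_arm:
  deltas:
    - {"linear": [0, 0.001, 0.012], "twist": 0}
    - {"linear": [0, 0, 0.012], "twist": 0}
    - {"linear": [0, 0, 0.01], "twist": 0}
    - {"linear": [0, 0, 0], "twist": 0}

```text
t: 7.82
ee_pos: [0.4487, 0.4333, 0.019]
ee_rot: [-0.0, 0.503, 0.864, -0.001]
wrist_force: [0.7, -0.1, -0.4]
finger_gap: 0.0103
grasp_force: 39.1
```

Request:
move_arm:
  deltas:
    - {"linear": [0, 0, 0], "twist": 0}
    - {"linear": [0, 0, 0], "twist": 0}
  grip: 0.017

```text
t: 8.07
ee_pos: [0.4497, 0.434, 0.0208]
ee_rot: [0.0, 0.503, 0.864, 0.0]
wrist_force: [1.0, 0.7, -0.2]
finger_gap: 0.0168
grasp_force: 0.0
```

Request:
move_arm:
  deltas:
    - {"linear": [0, 0, 0], "twist": 0}
    - {"linear": [0, 0, -0.02], "twist": 0}
    - {"linear": [0, 0, -0.04], "twist": 0}
    - {"linear": [0, 0, -0.03], "twist": 0}

```text
t: 8.57
ee_pos: [0.4498, 0.4341, 0.112]
ee_rot: [0.0, 0.503, 0.864, 0.001]
wrist_force: [0.3, -0.2, 0.1]
finger_gap: 0.0171
grasp_force: 0.0
```

Request:
move_arm:
  deltas:
    - {"linear": [0.0033, -0.044, 0], "twist": 0}
    - {"linear": [0.0033, -0.044, 0], "twist": 0}
    - {"linear": [0, 0, 0], "twist": 0.173}
    - {"linear": [0, 0, 0], "twist": 0.173}
    - {"linear": [0, 0, 0], "twist": 0.172}
  grip: 0

```text
t: 9.2
ee_pos: [0.3696, 0.3961, 0.1108]
ee_rot: [0.0, 0.709, 0.705, 0.0]
wrist_force: [0.4, -0.3, -0.3]
finger_gap: -0.0002
grasp_force: 0.0
```

```bash
python3 - <<'E'
from h import *
from plant import bot
togo(bot,[.375,.396,.028],0.02);W=snap(bot,"wrist","w7");S=snap(bot,"side","s7")
a=cv2.resize(W["image"][150:390,150:550,::-1],(400,240));b=cv2.resize(S["image"][240:350,240:440,::-1],(800,440))
cv2.imwrite("pics/m7.png",np.vstack([b[:340],np.hstack([a,np.zeros((240,400,3),np.uint8)])]))
E
```

```text
pos [0.3696 0.3961 0.1108] yaw -0.007 F [ 0.4 -0.3 -0.3] gap -0.0002 t 9.2
shift [-0.0002  0.0053  0.0828] rows of x,y world: [[0.007, 1.0], [1.0, -0.007], [0.001, 0.001]]
twist -0.027 q6 0.62
```

View pics/m7.png

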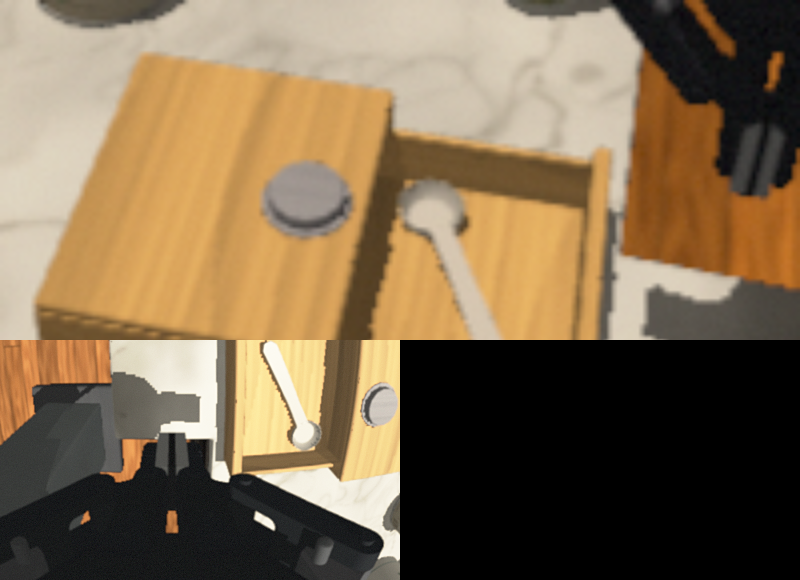

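The spoon lies flat inside the drawer, clear of its walls. Now push the drawer shut.

Request:
move_arm:
  deltas:
    - {"linear": [0, 0, 0.045], "twist": -0.03}
    - {"linear": [0, 0, 0.038], "twist": 0}
    - {"linear": [0, 0.02, 0], "twist": 0}
    - {"linear": [0, 0.02, 0], "twist": 0}
    - {"linear": [0, 0.02, 0], "twist": 0}

```text
t: 9.93
ee_pos: [0.4314, 0.3981, 0.0287]
ee_rot: [-0.0, 0.696, 0.718, 0.0]
wrist_force: [-2.1, 0.6, -2.7]
finger_gap: 0.0001
grasp_force: 1.4
```

Request:
move_arm:
  deltas:
    - {"linear": [0, 0.02, 0], "twist": 0}
    - {"linear": [0, 0.02, 0], "twist": 0}
    - {"linear": [0, 0.015, 0], "twist": 0}
    - {"linear": [0, 0, 0], "twist": 0}

```text
t: 10.42
ee_pos: [0.4868, 0.3997, 0.0286]
ee_rot: [0.0, 0.697, 0.717, 0.001]
wrist_force: [-1.9, -0.9, 1.1]
finger_gap: -0.0002
grasp_force: 0.9
```

Request:
move_arm:
  deltas:
    - {"linear": [0, 0.006, 0], "twist": 0}
    - {"linear": [0, 0.003, 0], "twist": 0}
    - {"linear": [0, 0, 0], "twist": 0}

```text
t: 10.8
ee_pos: [0.4924, 0.3998, 0.0284]
ee_rot: [-0.0, 0.696, 0.718, -0.001]
wrist_force: [-7.2, -0.3, 5.1]
finger_gap: 0.0001
grasp_force: 3.3
```

Request:
move_arm:
  deltas:
    - {"linear": [0, 0.003, 0], "twist": 0}
    - {"linear": [0, 0.003, 0], "twist": 0}
    - {"linear": [0, 0, 0], "twist": 0}

```text
t: 11.18
ee_pos: [0.4992, 0.4, 0.0281]
ee_rot: [-0.0, 0.697, 0.717, -0.0]
wrist_force: [-4.7, 0.1, 4.0]
finger_gap: -0.0003
grasp_force: 2.7
```

Request:
move_arm:
  deltas:
    - {"linear": [0, 0.004, 0], "twist": 0}
    - {"linear": [0, 0.003, 0], "twist": 0}
    - {"linear": [0, 0, 0], "twist": 0}

```text
t: 11.55
ee_pos: [0.4993, 0.3999, 0.028]
ee_rot: [-0.004, 0.696, 0.718, -0.005]
wrist_force: [-24.7, -1.4, 19.4]
finger_gap: -0.0002
grasp_force: 12.6
```

Hard at its stop (25 N). Back off.

Request:
move_arm:
  deltas:
    - {"linear": [0, -0.012, 0], "twist": 0}
    - {"linear": [0, -0.02, 0], "twist": 0}
    - {"linear": [0, -0.025, 0], "twist": 0}
    - {"linear": [0, 0, -0.05], "twist": 0}
    - {"linear": [0, 0, -0.06], "twist": 0}

```text
t: 12.18
ee_pos: [0.4495, 0.398, 0.1376]
ee_rot: [0.0, 0.697, 0.717, -0.001]
wrist_force: [2.2, 0.1, 0.4]
finger_gap: -0.0003
grasp_force: 0.0
```

Request:
move_arm:
  deltas:
    - {"linear": [-0.05, 0, -0.03], "twist": 0}
    - {"linear": [-0.055, 0, -0.03], "twist": 0}
    - {"linear": [-0.055, 0.015, 0], "twist": 0}
    - {"linear": [-0.055, 0.01, 0], "twist": 0}
    - {"linear": [-0.05, 0, 0], "twist": 0}
  grip: 0.085

```text
t: 12.8
ee_pos: [0.484, 0.1319, 0.198]
ee_rot: [0.002, 0.697, 0.717, 0.001]
wrist_force: [0.4, 0.1, -0.3]
finger_gap: 0.0849
grasp_force: 0.0
```

Request:
move_arm:
  deltas:
    - {"linear": [-0.055, 0, 0], "twist": 0.03}
    - {"linear": [-0.055, 0, 0], "twist": 0}
    - {"linear": [-0.055, 0, 0], "twist": 0}
    - {"linear": [0, 0, 0], "twist": 0}

```text
t: 13.3
ee_pos: [0.4847, -0.035, 0.1978]
ee_rot: [0.002, 0.709, 0.705, 0.0]
wrist_force: [-0.7, 0.2, 0.2]
finger_gap: 0.0847
grasp_force: 0.0
```

```bash
python3 - <<'E'
from h import *
from plant import bot
togo(bot,[.478,.088,.2],0.0);W=snap(bot,"wrist","w8");S=snap(bot,"side","s8")
a=cv2.resize(W["image"][0:330,100:600,::-1],(800,528));b=cv2.resize(S["image"][240:350,240:460,::-1],None,fx=1.5,fy=1.5)
b=b[:72*2]
a[:b.shape[0],:0]=0
cv2.imwrite("pics/m8.png",np.vstack([a[-400:],np.hstack([cv2.resize(S["image"][245:345,240:440,::-1],(400,200)),np.zeros((200,400,3),np.uint8)])]))
E
```

```text
pos [ 0.4847 -0.035   0.1978] yaw -0.007 F [-0.7  0.2  0.2] gap 0.0847 t 13.3
shift [ 0.123  -0.0076 -0.0025] rows of x,y world: [[0.007, 1.0], [1.0, -0.007], [0.003, -0.002]]
twist -0.007 q6 -0.29
```

View pics/m8.png

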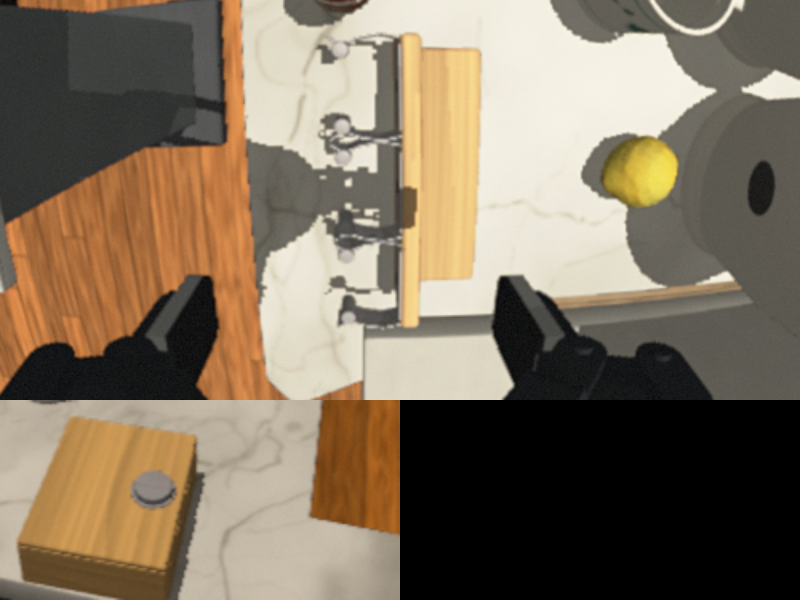

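The drawer stays shut. The rail panel's top runs from (408,33) to (410,327) in the picture, and its jaw tips lie near x = 341–348.

```bash
python3 - <<'E'
from h import *
W=dict(np.load("pics/w8.npz"))
f=lambda u,v:(100+(u+.5)/1.6-.5,(v+128.5)/1.6-.5)
for n,u,v,z in[("topL front",401,33,.062),("topL back",421,36,.062),("topR front",400,327,.062),("topR back",419,325,.062),("jaw1",341,47,.061),("jaw2",343,126,.061),("jaw3",344,157,.061),("jaw5",346,254,.061),("jaw6",348,318,.061)]:print(n,plane(W,*f(u,v),z,True).round(4))
S=dict(np.load("pics/scene0.npz"))
# caps in the wrist view: red blobs
im=W["image"][:,:,::-1].copy();h=cv2.cvtColor(im,cv2.COLOR_BGR2HSV)
m=(((h[...,0]<8)|(h[...,0]>172))&(h[...,1]>150)&(h[...,2]>60)).astype(np.uint8)
k,l,st,ce=cv2.connectedComponentsWithStats(m)
for i in range(1,k):
    if st[i,4]>60: print(st[i].tolist(),plane(W,*ce[i],.1,True).round(3))
E
```

```text
topL front [0.5108 0.048  0.062 ]
topL back [0.522  0.0466 0.062 ]
topR front [ 0.5138 -0.1356  0.062 ]
topR back [ 0.5263 -0.1345  0.062 ]
jaw1 [0.4775 0.0401 0.061 ]
jaw2 [ 0.4782 -0.0047  0.061 ]
jaw3 [ 0.4786 -0.0227  0.061 ]
jaw5 [ 0.4791 -0.0832  0.061 ]
jaw6 [ 0.4798 -0.1288  0.061 ]
[282, 0, 58, 81, 2690] [0.478 0.096 0.1  ]
```

Clips come out at about (.490,.018), (.491,-.044), (.492,-.106) with yaw ≈ .016. Now go above the right-hand jar and check its cap numerically.

Request:
move_arm:
  deltas:
    - {"linear": [0.041, -0.0025, 0], "twist": -0.02}
    - {"linear": [0.041, -0.0025, 0.015], "twist": 0}
    - {"linear": [0.041, -0.0025, 0.015], "twist": 0}
    - {"linear": [0, 0, 0.01], "twist": 0}
    - {"linear": [0, 0, 0], "twist": 0}

```text
t: 14.02
ee_pos: [0.4742, 0.0932, 0.1567]
ee_rot: [-0.0, 0.699, 0.715, -0.001]
wrist_force: [0.1, -0.4, -0.4]
finger_gap: 0.085
grasp_force: 0.0
```

```bash
cat >> h.py <<'E'
def caps(W,amin=200):
    h=cv2.cvtColor(W["image"],cv2.COLOR_RGB2HSV)
    m=(((h[...,0]<8)|(h[...,0]>172))&(h[...,1]>150)&(h[...,2]>110)).astype(np.uint8)*255
    cs,_=cv2.findContours(m,cv2.RETR_EXTERNAL,cv2.CHAIN_APPROX_NONE)
    for c in cs:
        if cv2.contourArea(c)<amin: continue
        hu=cv2.convexHull(c);P=np.array([plane(W,*p[0],.106,True)[:2] for p in hu])
        (cx,cy),r=cv2.minEnclosingCircle(P.astype(np.float32))
        print("cap bbox",cv2.boundingRect(c),"centre",round(cx,4),round(cy,4),"r",round(r,4))
E
python3 - <<'E'
from h import *
from plant import bot
togo(bot,[.477,.088,.072],0.016);W=snap(bot,"wrist","w9");caps(W);print("cam",ray(W,0,0,True)[0].round(3))
E
```

```text
pos [0.4742 0.0932 0.1567] yaw 0.022 F [ 0.1 -0.4 -0.4] gap 0.085 t 14.03
shift [-0.0052  0.0028  0.0847] rows of x,y world: [[-0.022, 1.0], [1.0, 0.022], [-0.001, -0.0]]
twist 0.006 q6 -0.06
cap bbox (310, 202, 46, 19) centre 0.481 0.1003 r 0.0157
cap bbox (296, 127, 67, 71) centre 0.4789 0.1341 r 0.023
cap bbox (274, 49, 69, 68) centre 0.4635 0.1846 r 0.0217
cam [0.472 0.165 0.299]
```

Request:
move_arm:
  deltas:
    - {"linear": [-0.0052, 0.004, 0.03], "twist": 0}
    - {"linear": [0, 0, 0.03], "twist": 0}
    - {"linear": [0, 0, 0.0247], "twist": 0}
    - {"linear": [0, 0, 0], "twist": 0}

```text
t: 14.58
ee_pos: [0.4781, 0.0863, 0.0716]
ee_rot: [-0.001, 0.701, 0.713, -0.001]
wrist_force: [1.1, -0.2, -0.1]
finger_gap: 0.0848
grasp_force: 0.0
```

Request:
move_arm:
  deltas:
    - {"linear": [0, 0, 0], "twist": 0}
    - {"linear": [0, 0, 0], "twist": 0}
    - {"linear": [0, 0, 0], "twist": 0}
    - {"linear": [0, 0, 0], "twist": 0}
  grip: 0.03
  grip_force: 70

```text
t: 15.08
ee_pos: [0.4796, 0.0871, 0.074]
ee_rot: [0.001, 0.7, 0.714, 0.001]
wrist_force: [-1.9, 0.0, 6.6]
finger_gap: 0.0431
grasp_force: 70.0
```

Request:
move_arm:
  deltas:
    - {"linear": [0, 0, -0.012], "twist": 0}
    - {"linear": [-0.012, 0, 0], "twist": 0}
    - {"linear": [-0.015, -0.02, 0], "twist": 0}
    - {"linear": [-0.04, -0.02, 0], "twist": 0}
    - {"linear": [-0.04, 0, 0], "twist": 0}

```text
t: 15.7
ee_pos: [0.4391, -0.0215, 0.0844]
ee_rot: [-0.001, 0.7, 0.714, -0.0]
wrist_force: [0.8, 0.6, -2.0]
finger_gap: 0.0431
grasp_force: 71.6
```

Request:
move_arm:
  deltas:
    - {"linear": [-0.04, 0, 0], "twist": 0}
    - {"linear": [-0.04, 0, 0], "twist": 0}
    - {"linear": [0, 0, 0], "twist": 0}
    - {"linear": [0, 0, 0], "twist": 0}

```text
t: 16.2
ee_pos: [0.4419, -0.1006, 0.0844]
ee_rot: [-0.0, 0.701, 0.713, -0.0]
wrist_force: [-0.9, 0.3, -1.5]
finger_gap: 0.0429
grasp_force: 71.6
```

```bash
python3 - <<'E'
from h import *
from plant import bot
togo(bot,[.44,-.107,.08],0.016);W=snap(bot,"wrist","w10");S=snap(bot,"side","s10");C=snap(bot,"scene","c10");caps(W,60);print(bot.state()["grasp_force"])
h=cv2.cvtColor(C["image"],cv2.COLOR_RGB2HSV);m=(((h[...,0]<8)|(h[...,0]>172))&(h[...,1]>130)&(h[...,2]>60)).astype(np.uint8)
k,l,st,ce=cv2.connectedComponentsWithStats(m)
for i in range(1,k):
    if st[i,4]>25: print(st[i].tolist(),ce[i].round(1))
a=cv2.resize(W["image"][110:310,160:480,::-1],(480,300));b=cv2.resize(C["image"][185:285,280:440,::-1],(480,300))
c=cv2.resize(S["image"][110:260,320:480,::-1],(320,300));
cv2.imwrite("pics/m10.png",np.vstack([np.hstack([a,c]),np.hstack([b,c*0])]))
E
```

```text
pos [ 0.4419 -0.1006  0.0844] yaw 0.018 F [-0.9  0.3 -1.5] gap 0.0429 t 16.2
shift [-0.0063 -0.002   0.0044] rows of x,y world: [[-0.018, 1.0], [1.0, 0.018], [-0.001, 0.001]]
twist 0.002 q6 -0.49
cap bbox (336, 249, 23, 13) centre 0.4525 -0.0879 r 0.0057
71.58039957750589
[247, 199, 18, 10, 141] [255.3 203.6]
[270, 204, 18, 9, 63] [278.5 209.1]
```

View pics/m10.png

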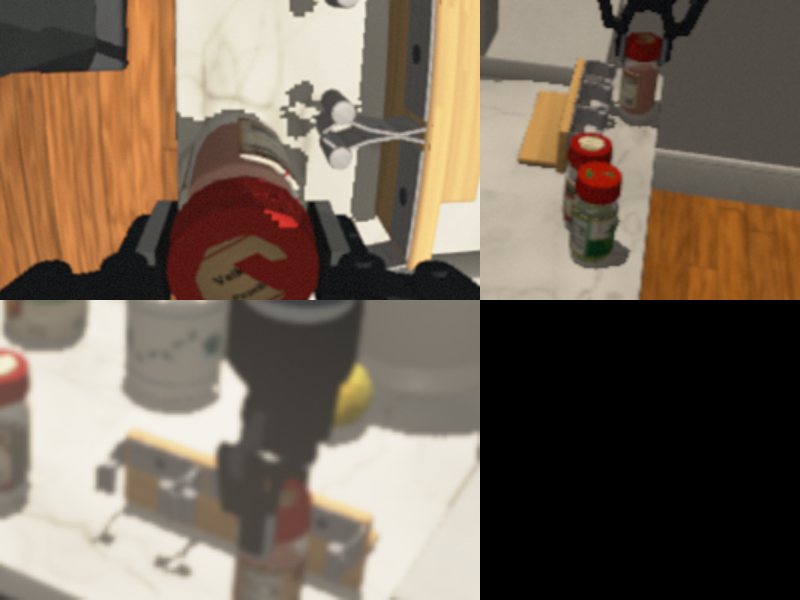

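The jar is held upright in front of the right clip, seen in all three views (wrist cap at crop (245,250), between the fingers). Line it up, lower to about 3 mm clear, and push.

Request:
move_arm:
  deltas:
    - {"linear": [-0.0063, 0, 0.003], "twist": 0}
    - {"linear": [0, 0.005, 0.004], "twist": 0}
    - {"linear": [0, 0.01, 0], "twist": 0}
    - {"linear": [0, 0.006, 0], "twist": 0}
    - {"linear": [0, 0, 0], "twist": 0}

```text
t: 16.98
ee_pos: [0.4642, -0.1065, 0.0775]
ee_rot: [0.0, 0.7, 0.714, 0.0]
wrist_force: [0.1, 0.5, -0.9]
finger_gap: 0.0429
grasp_force: 71.6
```

Request:
move_arm:
  deltas:
    - {"linear": [0, 0.006, 0], "twist": 0}
    - {"linear": [0, 0.006, 0], "twist": 0}
    - {"linear": [0, 0.004, 0], "twist": 0}
    - {"linear": [0, 0, 0], "twist": 0}

```text
t: 17.48
ee_pos: [0.4761, -0.1052, 0.076]
ee_rot: [-0.004, 0.7, 0.714, -0.002]
wrist_force: [-7.1, -2.1, -4.8]
finger_gap: 0.0426
grasp_force: 71.8
```

Request:
move_arm:
  deltas:
    - {"linear": [0, 0.004, 0], "twist": 0}
    - {"linear": [0, 0.004, 0], "twist": 0}
    - {"linear": [0, 0, 0], "twist": 0}

```text
t: 17.85
ee_pos: [0.4847, -0.1054, 0.0763]
ee_rot: [-0.003, 0.7, 0.714, -0.002]
wrist_force: [-5.9, -1.1, -3.1]
finger_gap: 0.043
grasp_force: 72.0
```

Request:
move_arm:
  deltas:
    - {"linear": [0, 0.002, 0], "twist": 0}
    - {"linear": [0, 0.001, 0], "twist": 0}
    - {"linear": [0, 0, 0], "twist": 0}

```text
t: 18.23
ee_pos: [0.4914, -0.106, 0.0777]
ee_rot: [0.001, 0.7, 0.714, 0.001]
wrist_force: [1.5, -0.6, -4.7]
finger_gap: 0.0431
grasp_force: 71.7
```

Request:
move_arm:
  deltas:
    - {"linear": [0, 0.002, 0.0], "twist": 0}
    - {"linear": [0, 0.002, 0], "twist": 0}
    - {"linear": [0, 0, 0], "twist": 0}

```text
t: 18.6
ee_pos: [0.493, -0.1058, 0.0777]
ee_rot: [-0.001, 0.7, 0.714, -0.001]
wrist_force: [-5.9, -1.2, 3.3]
finger_gap: 0.0431
grasp_force: 72.6
```

Request:
move_arm:
  deltas:
    - {"linear": [0, -0.001, 0.002], "twist": 0}
    - {"linear": [0, 0, 0.002], "twist": 0}
    - {"linear": [0, 0, 0], "twist": 0}

```text
t: 18.98
ee_pos: [0.4928, -0.1059, 0.0742]
ee_rot: [-0.0, 0.7, 0.714, -0.001]
wrist_force: [-3.9, -1.3, 6.7]
finger_gap: 0.0428
grasp_force: 72.8
```

Request:
move_arm:
  deltas:
    - {"linear": [0, 0, 0], "twist": 0}
    - {"linear": [0, 0, 0], "twist": 0}
    - {"linear": [0, 0, 0], "twist": 0}
  grip: 0.07

```text
t: 19.35
ee_pos: [0.4939, -0.106, 0.0737]
ee_rot: [0.0, 0.7, 0.714, 0.0]
wrist_force: [0.3, 0.6, 0.9]
finger_gap: 0.0702
grasp_force: 0.0
```

Request:
move_arm:
  deltas:
    - {"linear": [0, 0, -0.03], "twist": 0}
    - {"linear": [0, 0, -0.04], "twist": 0}
    - {"linear": [0.03, 0, -0.02], "twist": 0}
    - {"linear": [0.06, -0.005, 0], "twist": 0}
    - {"linear": [0.06, -0.005, 0], "twist": 0}
  grip: 0.085

```text
t: 19.98
ee_pos: [0.4809, 0.045, 0.164]
ee_rot: [0.001, 0.701, 0.713, 0.001]
wrist_force: [0.1, 0.6, 0.5]
finger_gap: 0.0849
grasp_force: 0.0
```

Request:
move_arm:
  deltas:
    - {"linear": [0.06, 0, 0], "twist": 0}
    - {"linear": [0.03, 0, 0], "twist": 0}
    - {"linear": [0, 0, 0], "twist": 0}

```text
t: 20.35
ee_pos: [0.4786, 0.1358, 0.1635]
ee_rot: [-0.0, 0.699, 0.715, 0.0]
wrist_force: [0.5, -0.2, 0.4]
finger_gap: 0.0849
grasp_force: 0.0
```

```bash
python3 - <<'E'
from h import *
from plant import bot
togo(bot,[.479,.134,.072],0.016);W=snap(bot,"wrist","w11");caps(W)
s=[snap(bot,n,f"{n}11") for n in("scene","side")]
for C in s:
    h=cv2.cvtColor(C["image"],cv2.COLOR_RGB2HSV);m=(((h[...,0]<8)|(h[...,0]>172))&(h[...,1]>130)&(h[...,2]>60)).astype(np.uint8)
    k,l,st,ce=cv2.connectedComponentsWithStats(m)
    print([(st[i].tolist(),plane(C,*ce[i],.097).round(3)[:2]) for i in range(1,k) if st[i,4]>25])
E
```

```text
pos [0.4786 0.1358 0.1635] yaw 0.023 F [ 0.5 -0.2  0.4] gap 0.0849 t 20.35
shift [-0.0019  0.0003  0.0915] rows of x,y world: [[-0.023, 1.0], [1.0, 0.023], [0.0, 0.0]]
twist 0.007 q6 0.03
cap bbox (300, 191, 52, 27) centre 0.481 0.1445 r 0.0186
cap bbox (268, 114, 66, 67) centre 0.4641 0.1855 r 0.0221
[([247, 199, 18, 10, 145], array([0.468, 0.19 ])), ([376, 236, 21, 13, 137], array([ 0.499, -0.105]))]
[([373, 126, 17, 15, 182], array([ 0.493, -0.1  ])), ([364, 181, 27, 32, 555], array([0.47 , 0.175])), ([248, 226, 14, 8, 34], array([0.668, 0.329]))]
```

Jar 1 is seated in the right clip. Next, the middle jar goes to the middle clip.

Request:
move_arm:
  deltas:
    - {"linear": [-0.0018, 0, 0.03], "twist": 0}
    - {"linear": [0, 0, 0.035], "twist": 0}
    - {"linear": [0, 0, 0.0265], "twist": 0}
    - {"linear": [0, 0, 0], "twist": 0}

```text
t: 21.0
ee_pos: [0.4775, 0.1305, 0.0703]
ee_rot: [-0.002, 0.701, 0.713, -0.002]
wrist_force: [0.7, 0.3, 0.8]
finger_gap: 0.085
grasp_force: 0.0
```

Request:
move_arm:
  deltas:
    - {"linear": [0, 0, 0], "twist": 0}
    - {"linear": [0, 0, 0], "twist": 0}
    - {"linear": [0, 0, 0], "twist": 0}
    - {"linear": [0, 0, 0], "twist": 0}
  grip: 0.03

```text
t: 21.5
ee_pos: [0.4799, 0.1321, 0.0736]
ee_rot: [0.001, 0.7, 0.714, 0.001]
wrist_force: [-1.7, -0.1, 5.1]
finger_gap: 0.0427
grasp_force: 70.2
```

Request:
move_arm:
  deltas:
    - {"linear": [0, 0, -0.012], "twist": 0}
    - {"linear": [-0.012, 0, 0], "twist": 0}
    - {"linear": [-0.015, -0.02, 0], "twist": 0}
    - {"linear": [-0.04, -0.02, 0], "twist": 0}
    - {"linear": [-0.04, 0, 0], "twist": 0}

```text
t: 22.12
ee_pos: [0.4391, 0.0233, 0.0839]
ee_rot: [-0.001, 0.7, 0.714, -0.0]
wrist_force: [1.0, -0.4, -2.3]
finger_gap: 0.0425
grasp_force: 71.3
```

Request:
move_arm:
  deltas:
    - {"linear": [-0.04, 0, 0], "twist": 0}
    - {"linear": [-0.03, 0, 0], "twist": 0}
    - {"linear": [0, 0, 0], "twist": 0}
    - {"linear": [0, 0, 0], "twist": 0}

```text
t: 22.62
ee_pos: [0.4419, -0.0456, 0.084]
ee_rot: [-0.0, 0.701, 0.713, -0.0]
wrist_force: [-0.4, 0.4, -2.1]
finger_gap: 0.0427
grasp_force: 71.3
```

Request:
move_arm:
  deltas:
    - {"linear": [0, 0, 0.003], "twist": 0}
    - {"linear": [0, 0.005, 0.0035], "twist": 0}
    - {"linear": [0, 0.01, 0], "twist": 0}
    - {"linear": [0, 0.006, 0], "twist": 0}
    - {"linear": [0, 0, 0], "twist": 0}

```text
t: 23.25
ee_pos: [0.4634, -0.0455, 0.0772]
ee_rot: [-0.0, 0.7, 0.714, -0.001]
wrist_force: [-1.3, -3.0, -2.9]
finger_gap: 0.0429
grasp_force: 71.4
```

Request:
move_arm:
  deltas:
    - {"linear": [0, 0.006, 0], "twist": 0}
    - {"linear": [0, 0.006, 0], "twist": 0}
    - {"linear": [0, 0.004, 0], "twist": 0}
    - {"linear": [0, 0, 0], "twist": 0}

```text
t: 23.75
ee_pos: [0.4798, -0.0446, 0.0775]
ee_rot: [-0.0, 0.7, 0.714, 0.0]
wrist_force: [0.7, 1.0, -2.2]
finger_gap: 0.0429
grasp_force: 72.7
```

Request:
move_arm:
  deltas:
    - {"linear": [0, 0.004, 0], "twist": 0}
    - {"linear": [0, 0.004, 0], "twist": 0}
    - {"linear": [0, 0.003, 0], "twist": 0}
    - {"linear": [0, 0, 0], "twist": 0}

```text
t: 24.25
ee_pos: [0.4914, -0.045, 0.0778]
ee_rot: [0.001, 0.7, 0.714, 0.0]
wrist_force: [0.8, 1.2, -2.2]
finger_gap: 0.0429
grasp_force: 72.7
```

Request:
move_arm:
  deltas:
    - {"linear": [0, 0.002, 0.0], "twist": 0}
    - {"linear": [0, 0.002, 0], "twist": 0}
    - {"linear": [0, 0, 0], "twist": 0}

```text
t: 24.62
ee_pos: [0.4918, -0.0448, 0.0776]
ee_rot: [-0.002, 0.7, 0.714, -0.002]
wrist_force: [-9.2, -2.1, 7.7]
finger_gap: 0.043
grasp_force: 73.8
```

```bash
python3 - <<'E'
from h import *
from plant import bot
s=bot.state();print(s["ee_pos"].round(4),s["wrist_force"].round(1))
for n in("scene","side","wrist"):
    C=snap(bot,n,f"{n}12")
    # pixels of the jar's bottle (if seated): projected foot/middle/cap points vs earlier image
    h=cv2.cvtColor(C["image"],cv2.COLOR_RGB2HSV);m=(((h[...,0]<8)|(h[...,0]>172))&(h[...,1]>110)&(h[...,2]>50)).astype(np.uint8)
    k,l,st,ce=cv2.connectedComponentsWithStats(m)
    print(n,[st[i].tolist() for i in range(1,k) if st[i,4]>25])
    for nm,p in(("cap bottom front",(.47,-.044,.085)),("cap top",(.491,-.044,.106)),("foot",(.491,-.044,.0))):print(nm,proj(C,p,n=="wrist").round(0))
E
```

```text
[ 0.4918 -0.0448  0.0776] [-9.2 -2.1  7.7]
scene [[247, 198, 18, 17, 214], [359, 234, 6, 8, 40], [375, 235, 22, 21, 272]]
cap bottom front [351. 244.]
cap top [356. 230.]
foot [353. 271.]
side [[369, 126, 19, 26, 325], [368, 191, 23, 22, 385], [248, 227, 16, 7, 45]]
cap bottom front [387. 150.]
cap top [379. 141.]
foot [375. 178.]
wrist [[320, 197, 27, 10, 44], [270, 220, 104, 123, 6794]]
cap bottom front [278. 262.]
cap top [320. 286.]
foot [321. 210.]
```

Panel contact at x = .4918, consistent with the first clip. Lower and release.

Request:
move_arm:
  deltas:
    - {"linear": [0, -0.002, 0.002], "twist": 0}
    - {"linear": [0, 0, 0.002], "twist": 0}
    - {"linear": [0, 0, 0], "twist": 0}

```text
t: 25.15
ee_pos: [0.4916, -0.0454, 0.0742]
ee_rot: [0.0, 0.7, 0.714, -0.001]
wrist_force: [-5.7, -1.9, 6.3]
finger_gap: 0.0427
grasp_force: 73.8
```

Request:
move_arm:
  deltas:
    - {"linear": [0, 0, 0], "twist": 0}
    - {"linear": [0, 0, 0], "twist": 0}
    - {"linear": [0, 0, 0], "twist": 0}
  grip: 0.07

```text
t: 25.52
ee_pos: [0.4928, -0.0448, 0.0736]
ee_rot: [0.0, 0.7, 0.714, 0.0]
wrist_force: [0.0, 0.3, -0.8]
finger_gap: 0.0699
grasp_force: 0.0
```

Request:
move_arm:
  deltas:
    - {"linear": [0, 0, -0.03], "twist": 0}
    - {"linear": [0, 0, -0.04], "twist": 0}
    - {"linear": [0.04, -0.005, -0.02], "twist": 0}
    - {"linear": [0.06, -0.01, 0], "twist": 0}
    - {"linear": [0.06, -0.01, 0], "twist": 0}
  grip: 0.085

```text
t: 26.15
ee_pos: [0.4645, 0.1161, 0.1641]
ee_rot: [0.001, 0.701, 0.713, 0.001]
wrist_force: [-0.1, 0.3, -0.2]
finger_gap: 0.0847
grasp_force: 0.0
```

Request:
move_arm:
  deltas:
    - {"linear": [0.06, 0, 0], "twist": 0}
    - {"linear": [0.01, 0, 0], "twist": 0}
    - {"linear": [0, 0, 0], "twist": 0}
    - {"linear": [0, 0, 0], "twist": 0}

```text
t: 26.65
ee_pos: [0.4632, 0.1835, 0.1634]
ee_rot: [0.0, 0.701, 0.713, -0.0]
wrist_force: [0.3, 0.3, -0.0]
finger_gap: 0.085
grasp_force: 0.0
```

```bash
python3 - <<'E'
from h import *
from plant import bot
togo(bot,[.465,.185,.072],0.016);W=snap(bot,"wrist","w13");caps(W)
s=[snap(bot,n,f"{n}13") for n in("scene","side")]
for C in s:
    h=cv2.cvtColor(C["image"],cv2.COLOR_RGB2HSV);m=(((h[...,0]<8)|(h[...,0]>172))&(h[...,1]>130)&(h[...,2]>60)).astype(np.uint8)
    k,l,st,ce=cv2.connectedComponentsWithStats(m)
    print([(st[i].tolist(),plane(C,*ce[i],.097).round(3)[:2]) for i in range(1,k) if st[i,4]>25])
E
```

```text
pos [0.4632 0.1835 0.1634] yaw 0.018 F [ 0.3  0.3 -0. ] gap 0.085 t 26.65
shift [0.0016 0.0018 0.0914] rows of x,y world: [[-0.018, 1.0], [1.0, 0.018], [-0.0, -0.001]]
twist 0.002 q6 0.14
cap bbox (299, 186, 55, 32) centre 0.466 0.1935 r 0.0197
[([247, 199, 9, 5, 32], array([0.472, 0.205])), ([346, 227, 20, 11, 73], array([ 0.492, -0.042])), ([376, 236, 21, 13, 142], array([ 0.499, -0.106]))]
[([370, 136, 19, 17, 207], array([ 0.492, -0.037])), ([368, 191, 23, 22, 357], array([0.464, 0.191])), ([249, 227, 12, 7, 26], array([0.668, 0.328]))]
```

Request:
move_arm:
  deltas:
    - {"linear": [0.0015, 0.0015, 0.03], "twist": 0}
    - {"linear": [0, 0, 0.035], "twist": 0}
    - {"linear": [0, 0, 0.0264], "twist": 0}
    - {"linear": [0, 0, 0], "twist": 0}

```text
t: 27.3
ee_pos: [0.463, 0.1851, 0.0705]
ee_rot: [-0.001, 0.701, 0.713, -0.002]
wrist_force: [1.0, -0.4, 0.1]
finger_gap: 0.085
grasp_force: 0.0
```

Request:
move_arm:
  deltas:
    - {"linear": [0, 0, 0], "twist": 0}
    - {"linear": [0, 0, 0], "twist": 0}
    - {"linear": [0, 0, 0], "twist": 0}
    - {"linear": [0, 0, 0], "twist": 0}
  grip: 0.03

```text
t: 27.8
ee_pos: [0.4653, 0.1864, 0.0737]
ee_rot: [0.001, 0.7, 0.714, 0.001]
wrist_force: [-1.6, -0.3, 5.3]
finger_gap: 0.0429
grasp_force: 70.2
```

Request:
move_arm:
  deltas:
    - {"linear": [0, 0, -0.012], "twist": 0}
    - {"linear": [-0.02, -0.01, 0], "twist": 0}
    - {"linear": [-0.04, -0.015, 0], "twist": 0}
    - {"linear": [-0.04, 0, 0], "twist": 0}
    - {"linear": [-0.04, 0, 0], "twist": 0}

```text
t: 28.42
ee_pos: [0.4424, 0.0448, 0.0852]
ee_rot: [0.001, 0.7, 0.714, 0.001]
wrist_force: [0.4, -0.1, -1.5]
finger_gap: 0.0428
grasp_force: 71.1
```

Request:
move_arm:
  deltas:
    - {"linear": [-0.025, 0, 0], "twist": 0}
    - {"linear": [0, 0, 0], "twist": 0}
    - {"linear": [0, 0, 0], "twist": 0}

```text
t: 28.8
ee_pos: [0.4427, 0.0213, 0.0846]
ee_rot: [0.0, 0.7, 0.714, 0.0]
wrist_force: [0.4, -0.1, -1.8]
finger_gap: 0.0433
grasp_force: 71.1
```

Request:
move_arm:
  deltas:
    - {"linear": [-0.002, 0, 0.003], "twist": 0}
    - {"linear": [0, 0.005, 0.004], "twist": 0}
    - {"linear": [0, 0.01, 0], "twist": 0}
    - {"linear": [0, 0.006, 0], "twist": 0}
    - {"linear": [0, 0, 0], "twist": 0}

```text
t: 29.42
ee_pos: [0.4641, 0.019, 0.0769]
ee_rot: [0.0, 0.7, 0.714, -0.0]
wrist_force: [-0.3, -3.0, -1.7]
finger_gap: 0.0428
grasp_force: 71.2
```

Request:
move_arm:
  deltas:
    - {"linear": [0, 0.006, 0], "twist": 0}
    - {"linear": [0, 0.006, 0], "twist": 0}
    - {"linear": [0, 0.004, 0], "twist": 0}
    - {"linear": [0, 0, 0], "twist": 0}

```text
t: 29.92
ee_pos: [0.4766, 0.0199, 0.0758]
ee_rot: [-0.003, 0.7, 0.714, -0.002]
wrist_force: [-6.2, -2.6, -4.1]
finger_gap: 0.0426
grasp_force: 71.6
```

Request:
move_arm:
  deltas:
    - {"linear": [0, 0.004, 0], "twist": 0}
    - {"linear": [0, 0.004, 0], "twist": 0}
    - {"linear": [0, 0.002, 0], "twist": 0}
    - {"linear": [0, 0, 0], "twist": 0}

```text
t: 30.42
ee_pos: [0.49, 0.0196, 0.0773]
ee_rot: [0.0, 0.7, 0.714, 0.0]
wrist_force: [-0.4, -2.3, -1.9]
finger_gap: 0.0426
grasp_force: 72.2
```

Request:
move_arm:
  deltas:
    - {"linear": [0, 0.002, 0.0], "twist": 0}
    - {"linear": [0, 0.002, 0], "twist": 0}
    - {"linear": [0, 0, 0], "twist": 0}

```text
t: 30.8
ee_pos: [0.4904, 0.0198, 0.0772]
ee_rot: [-0.002, 0.7, 0.714, -0.002]
wrist_force: [-10.9, -3.1, 8.8]
finger_gap: 0.0431
grasp_force: 73.4
```

Seated against the panel at x = .4904. Lower and release, then check that everything stays.

Request:
move_arm:
  deltas:
    - {"linear": [0, -0.0025, 0.002], "twist": 0}
    - {"linear": [0, 0, 0.0015], "twist": 0}
    - {"linear": [0, 0, 0], "twist": 0}

```text
t: 31.18
ee_pos: [0.4901, 0.0198, 0.0743]
ee_rot: [-0.0, 0.7, 0.714, -0.001]
wrist_force: [-6.2, -2.2, 7.1]
finger_gap: 0.0427
grasp_force: 73.4
```

Request:
move_arm:
  deltas:
    - {"linear": [0, 0, 0], "twist": 0}
    - {"linear": [0, 0, 0], "twist": 0}
    - {"linear": [0, 0, 0], "twist": 0}
  grip: 0.07

```text
t: 31.55
ee_pos: [0.4916, 0.0199, 0.0738]
ee_rot: [0.0, 0.7, 0.714, 0.0]
wrist_force: [-1.0, -0.3, -0.5]
finger_gap: 0.07
grasp_force: 0.0
```

Request:
move_arm:
  deltas:
    - {"linear": [0, 0, -0.03], "twist": 0}
    - {"linear": [0, 0, -0.04], "twist": 0}
    - {"linear": [0, -0.01, -0.04], "twist": 0}
    - {"linear": [0, -0.05, -0.03], "twist": 0}
    - {"linear": [0, -0.05, -0.02], "twist": 0}

```text
t: 32.17
ee_pos: [0.3807, 0.0176, 0.235]
ee_rot: [0.001, 0.7, 0.714, 0.001]
wrist_force: [0.5, 0.1, -0.6]
finger_gap: 0.0699
grasp_force: 0.0
```

```bash
python3 - <<'E'
from h import *
from plant import bot
togo(bot,None);W=snap(bot,"wrist","w14");caps(W)
I={}
for n in("scene","side"):
    C=snap(bot,n,f"{n}14");I[n]=C
    h=cv2.cvtColor(C["image"],cv2.COLOR_RGB2HSV);m=(((h[...,0]<8)|(h[...,0]>172))&(h[...,1]>130)&(h[...,2]>60)).astype(np.uint8)
    k,l,st,ce=cv2.connectedComponentsWithStats(m)
    print(n,[(st[i].tolist(),plane(C,*ce[i],.097).round(3)[:2]) for i in range(1,k) if st[i,4]>25])
# drawer still shut: side view round the drawer area against the earlier shut picture (s8) and the open one (s7)
cut=lambda a:a["image"][280:345,330:400].astype(float)
for f in("side0","s8","s7"):print(f,np.abs(cut(dict(np.load(f"pics/{f}.npz")))-cut(I["side"])).mean().round(1))
E
```

```text
pos [0.3807 0.0176 0.235 ] yaw 0.019 F [ 0.5  0.1 -0.6] gap 0.0699 t 32.17
cap bbox (411, 233, 37, 38) centre 0.4914 -0.0419 r 0.0221
cap bbox (415, 172, 42, 45) centre 0.4895 0.0193 r 0.0221
scene [([319, 216, 20, 12, 173], array([0.498, 0.023])), ([346, 227, 20, 11, 77], array([ 0.492, -0.042])), ([376, 236, 21, 13, 144], array([ 0.498, -0.105]))]
side [([367, 126, 23, 40, 555], array([ 0.492, -0.026])), ([248, 227, 13, 7, 29], array([0.669, 0.328]))]
side0 1.3
s8 2.9
s7 45.7
```

```bash
python3 -c "
from plant import bot
print(bot.sign_off())"
```

```text
the job is handed in; nothing more can be done
None
```

The job is handed in: the spoon is in the drawer, which is pushed shut and holding, and all three jars are pushed from the front into their own clips, upright against the panel. The final camera checks, at about 32 s, agreed with this, but no result came back from the judging.

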